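Load the pantry bin, tall at the back

TASK

Load the open clear bin, one thing to a compartment, all upright on its floor: first the two tall things, the lidded jar and the pepper mill, into the two compartments at the back (the higher-walled side, away from the robot), and only then the egg cup and the small straight ramekin into the two at the front; left or right does not matter. Set each thing down rather than dropping it. Leave the look-alikes (the open tumbler, the cup with a handle and the wide dish) and the can opener where they are.

Things in the scene. Friction and masses are not known exactly. Their poses are not given: they have to be found in the camera images.
- bin: Open clear bin with grey rims, fixed, 208 x 208 mm. Origin: centre of underside; +x to its back (away from robot), +y left. Floor and walls 4 mm thick. Walls: back half 60 mm high (back and sides), front half 30 mm. A cross of 4 mm dividers, 25 mm high, makes four compartments 98 x 98 mm, centres at x = +-51, y = +-51 mm; the back ones are at +x.
- jar: TO LOAD, at the back. Tall glass jar with a flat light wooden lid, a plain cylinder 56 mm in diameter and 137 mm high including the lid (top 22 mm). Origin: centre of its underside, z up. Roughly 0.32 kg.
- mill: TO LOAD, at the back. Dark wooden pepper mill, 165 mm high, round: foot 52 mm in diameter, waist 38 mm, a head 48 mm in diameter with straight sides from 108 to 145 mm height, and a knob 16 mm in diameter on top. Origin: centre of its underside, z up. Roughly 0.26 kg.
- eggcup: TO LOAD, at the front. White ceramic egg cup on a foot: foot 42 mm in diameter, stem 22 mm, cup 48 mm in outer diameter with straight sides from 40 to 68 mm height (the rim), hollow. No handle. Origin: centre of its underside, z up. Roughly 0.09 kg. Starts on the cutting board.
- ramekin: TO LOAD, at the front. Small clear glass ramekin, straight-sided and open, 62 mm in outer diameter and 56 mm high, wall 4 mm. Origin: centre of its underside, z up. Roughly 0.16 kg. Starts on the cutting board.
- tumbler: LEAVE. Clear glass tumbler without a lid, 58 mm in diameter at the rim, 54 mm at the foot, 115 mm high. Origin: centre of its underside, z up. Stands among the tall things.
- cup: LEAVE. White ceramic espresso cup, 56 mm in diameter and 55 mm high, with a handle at its own +y (reaching 64 mm from the axis). Origin: centre of its underside, z up. Starts on the cutting board.
- dish: LEAVE. Wide low clear glass dish, 90 mm in diameter at the rim, 32 mm high. Origin: centre of its underside, z up. Starts on the cutting board.
- opener: LEAVE. Metal can opener with black grips lying flat, about 145 x 45 mm and 18 mm high, long side along its own x, in front of the tall things. Origin: at the counter under its middle.
- board: Blue plastic cutting board, fixed, 250 x 250 x 10 mm. Origin: centre of its underside, z up. Egg cup, ramekin, cup and dish stand on it; board and bin stand left and right, either way round, the tall things between. Kitchen equipment up to 0.3 m high stands beyond 0.77 m ahead and beyond 0.56 m to either side.

How it is judged (in metres and radians):
On the way, in this order (a step that is already met when the one before it is completed fails the run):
1. the jar and the mill stand released in the two back compartments ((((x of jar in the frame of bin between 0.02 and 0.085 m and y of jar in the frame of bin between 0.02 and 0.085 m and z of jar in the frame of bin below 0.01 m and angle between jar's own z axis and vertical below 0.12 rad) and (x of mill in the frame of bin between 0.02 and 0.085 m and y of mill in the frame of bin between -0.085 and -0.02 m and z of mill in the frame of bin below 0.01 m and angle between mill's own z axis and vertical below 0.12 rad)) or ((x of jar in the frame of bin between 0.02 and 0.085 m and y of jar in the frame of bin between -0.085 and -0.02 m and z of jar in the frame of bin below 0.01 m and angle between jar's own z axis and vertical below 0.12 rad) and (x of mill in the frame of bin between 0.02 and 0.085 m and y of mill in the frame of bin between 0.02 and 0.085 m and z of mill in the frame of bin below 0.01 m and angle between mill's own z axis and vertical below 0.12 rad))) and contact force between the fingers and jar below 0.1 N and contact force between the fingers and mill below 0.1 N), for 0.2 s.
2. the egg cup and the ramekin stand released in the two front compartments (all of step 1 and (((x of eggcup in the frame of bin between -0.085 and -0.02 m and y of eggcup in the frame of bin between 0.02 and 0.085 m and z of eggcup in the frame of bin below 0.01 m and angle between eggcup's own z axis and vertical below 0.12 rad) and (x of ramekin in the frame of bin between -0.085 and -0.02 m and y of ramekin in the frame of bin between -0.085 and -0.02 m and z of ramekin in the frame of bin below 0.01 m and angle between ramekin's own z axis and vertical below 0.12 rad)) or ((x of eggcup in the frame of bin between -0.085 and -0.02 m and y of eggcup in the frame of bin between -0.085 and -0.02 m and z of eggcup in the frame of bin below 0.01 m and angle between eggcup's own z axis and vertical below 0.12 rad) and (x of ramekin in the frame of bin between -0.085 and -0.02 m and y of ramekin in the frame of bin between 0.02 and 0.085 m and z of ramekin in the frame of bin below 0.01 m and angle between ramekin's own z axis and vertical below 0.12 rad))) and contact force between the fingers and eggcup below 0.1 N and contact force between the fingers and ramekin below 0.1 N), for 0.2 s.
At the end, for the whole second after the job is handed in: The jar and the mill stand upright (within 0.12 rad) on the bin's floor in the two back compartments, the egg cup and the ramekin likewise in the two front ones, one to a compartment, all released and at rest; tumbler, cup, dish and can opener are within 20 mm of where they began (all of step 2 and linear speed of each of jar, mill, eggcup, ramekin below 0.02 m/s and distance of each of tumbler, cup, dish, opener from where it was at the start of the episode below 0.02 m); the robot touches nothing.
It fails at once if the egg cup or the ramekin is put into the bin before both tall things stand at the back (((horizontal distance between eggcup and bin below 0.1 m and height (world z) of eggcup below 0.02 m) or (horizontal distance between ramekin and bin below 0.1 m and height (world z) of ramekin below 0.02 m)) and not (((x of jar in the frame of bin between 0.02 and 0.085 m and y of jar in the frame of bin between 0.02 and 0.085 m and z of jar in the frame of bin below 0.01 m and angle between jar's own z axis and vertical below 0.12 rad) and (x of mill in the frame of bin between 0.02 and 0.085 m and y of mill in the frame of bin between -0.085 and -0.02 m and z of mill in the frame of bin below 0.01 m and angle between mill's own z axis and vertical below 0.12 rad)) or ((x of jar in the frame of bin between 0.02 and 0.085 m and y of jar in the frame of bin between -0.085 and -0.02 m and z of jar in the frame of bin below 0.01 m and angle between jar's own z axis and vertical below 0.12 rad) and (x of mill in the frame of bin between 0.02 and 0.085 m and y of mill in the frame of bin between 0.02 and 0.085 m and z of mill in the frame of bin below 0.01 m and angle between mill's own z axis and vertical below 0.12 rad)))).
It fails at once if a look-alike or the can opener is moved more than 20 mm (distance of any of tumbler, cup, dish, opener from where it was at the start of the episode above 0.02 m).
It fails at once if a thing to load is dropped (falling free more than 40 mm above the counter) ((height (world z) of jar above 0.04 m and linear speed of jar above 0.3 m/s and contact force between anything else and jar below 0.01 N) or (height (world z) of mill above 0.04 m and linear speed of mill above 0.3 m/s and contact force between anything else and mill below 0.01 N) or (height (world z) of eggcup above 0.04 m and linear speed of eggcup above 0.3 m/s and contact force between anything else and eggcup below 0.01 N) or (height (world z) of ramekin above 0.04 m and linear speed of ramekin above 0.3 m/s and contact force between anything else and ramekin below 0.01 N)).
It fails at once if a thing to load is tipped over (angle between any of jar, mill, eggcup, ramekin's own z axis and vertical above 0.8 rad).
It also fails if it takes over 118 s, if anything falls off the work surface, if the arm or the gripper's body presses on something with over 40 N, if the wrist force passes 120 N, or if a joint passes its speed limit or range.

ROBOT

A 6-joint arm with a two-finger parallel gripper is mounted at the origin on the work surface. World frame = base frame: x ahead of the robot, y to its left, z up, the work surface at z = 0. Lengths are in mm, angles in rad, forces in N, time in s.
With the tool pointing down it reaches from about 275 to 1000 mm from the base axis. Payload 8.4 kg.
Tool frame: the origin (TCP) lies between the finger pads; the fingertips stand 22 mm ahead of it and the grasp point (between the pads) lies 3 mm ahead of it (r.nose_length is the z of the fingertips in the tool frame, in mm); z points along the fingers, y is the line along which they close (so a half turn about z gives the same grasp; the last joint's range is limited). The gripper opens to 85 mm and grips with 20 to 120 N. Pads are 22 mm wide; open, the fingers measure 114 mm over their backs; the gripper's body (76 mm by 85 mm) begins 54 mm behind the grasp point. The pads swing forward as they close: fully open they stand 13 mm farther back than shut.
Start: joints at [1.159, 0.353, 1.633, -0, 1.155, -0.002], TCP at [249.015, 573.254, 253.281] pointing down, gripper open.
Joint ranges: [-2.63, 2.63], [-0.92, 2.1], [0.06, 2.66], [-1.3, 4.44], [0, 2.69], [-3.02, 3.02]. Speed limits (rad/s): [2.22, 2.22, 2.79, 3.14, 3.14, 3.14].

INTERFACE

Orientations are given as [roll, pitch, yaw] about the fixed x, y, z axes, in that order (R = Rz(yaw) Ry(pitch) Rx(roll)).
In Python, from rig import r, cams gives the robot as it stands.
- The arm moves only by the shell command python3 -m handwheel 'ROWS' [FORCE]. ROWS is rows parted by semicolons, their numbers by spaces, 1 to 5 of them, each of 7 numbers: a rotation vector rx, ry, rz in rad, then dx, dy, dz in mm, then the opening from 0.0 (shut) to 1.0 (fully open); each row shifts and turns the commanded pose from where the row before left it, along the tool's axes as they then stand; what a row does not reach is not made up. A row lasts 1/12 s, in which the tool goes at most 41.7 mm and 0.125 rad, less where a joint would pass 70% of its speed; a pose out of reach is approached as far as the arm can. The fingers move at their own pace and stop on an object; FORCE is the grip in N (left out, the last holds). Time passes only in rows, so rows that do not move let the fingers close. It prints the time, the measured TCP pose, the force, the opening and the grip force at its end.
- r.sense(): the state, without advancing time (a new reading comes with each control period).
- cams.grab_frame(name): name is "scene" or "top" or "wrist"; returns the picture (480x640x3 uint8, red, green, blue); there is no depth.
- cams.camera_params(name): a dict with "fx", "fy", "cx", "cy" (pixels), "rvec" (rotation vector, rad) and "tvec" (3), from world to camera coordinates, as OpenCV has them. Camera axes: x right, y down, z forward; pixel columns grow to the right and rows downward; lengths in mm; the calibration is good to about 2 mm. A picture is of the moment at which its call begins: read the wrist's pose just before it. camera_params takes no time and is no camera call; for the wrist camera it gives the pose at the moment of the call.
- r.sign_off(): hands the job in; it is judged then, once.
The state is a dict: "clock": time; "qpos": joint angles; "qvel": joint speeds; "joint_efforts": joint torques, N m; "eef_pos": TCP position; "tcp_rot": TCP orientation; "contact_force": force on the tool from outside, world axes, zero at the start; "wrist_torque": the same for the moment, N m; "opening": opening from 0.0 (shut) to 1.0 (fully open); "grasp_force": force on a finger pad.
Only numpy, scipy, OpenCV 4.12 (cv2) and the standard library are available. Lean on these libraries where they do the work, as an engineer would, in place of code of your own. Each camera call takes 0.05 s, during which the arm holds its last target. There are 200 camera calls.

## Working session

There is one attempt and no reset: what is moved stays moved. The work goes in short steps, Python scripts to look and compute and a shell command to move; the robot and the scene stay as the last step left them, time stands still between calls to the robot, and variables do not carry over. Pictures are saved under pics/ and viewed, at most 20 in all, crops included, and the job is handed in when it is done.

```bash
ls; mkdir -p pics; python3 - <<'E'
from rig import r,cams
import cv2
for n in ("scene","top"):
    cv2.imwrite(f"pics/{n}0.png",cams.grab_frame(n)[:,:,::-1])
    print(n,cams.camera_params(n))
print(cams.camera_params("wrist"));print(r.sense())
E
```

```text
pics
scene {'fx': 563.8459989776416, 'fy': 563.8459989776416, 'cx': 330.7053431706246, 'cy': 242.76320599727913, 'rvec': array([ 2.30524515,  0.63555817, -0.22998291]), 'tvec': array([-490.6376963 , -163.79979932, 1246.94958072])}
top {'fx': 449.7248192048533, 'fy': 449.7248192048533, 'cx': 309.7319031507225, 'cy': 243.15115101219993, 'rvec': array([ 2.16854082, -2.12752245,  0.05763613]), 'tvec': array([  9.36381271, 556.65024225, 787.05220846])}
{'fx': 411.5351873366503, 'fy': 411.5351873366503, 'cx': 319.4782362921321, 'cy': 238.43305809294802, 'rvec': array([-2.42067374, -1.58718213, -0.22649823]), 'tvec': array([-623.70540299,  -35.56940733,  378.19996065])}
{'clock': 0.1, 'qpos': array([ 1.15858026e+00,  3.53582795e-01,  1.63406130e+00,  1.60653684e-05,
        1.15520861e+00, -2.41017414e-03]), 'qvel': array([ 0.00122745, -0.00222082, -0.00227455, -0.00093845,  0.00118486,
        0.00103719]), 'joint_efforts': array([-3.70662519e-04, -6.06350756e+01, -3.42820072e+01, -1.08563211e-05,
        4.02216931e-03,  3.18290860e-08]), 'eef_pos': array([248.85927707, 572.87820422, 252.63364407]), 'tcp_rot': array([-3.14033264e+00, -1.77265909e-05,  2.73178026e+00]), 'contact_force': array([-0.23600534, -0.23939018, -0.19120543]), 'wrist_torque': array([ 0.00529192,  0.02898187, -0.01910018]), 'grasp_force': 0.0, 'opening': 1.0006027070303658}
```

View pics/scene0.png

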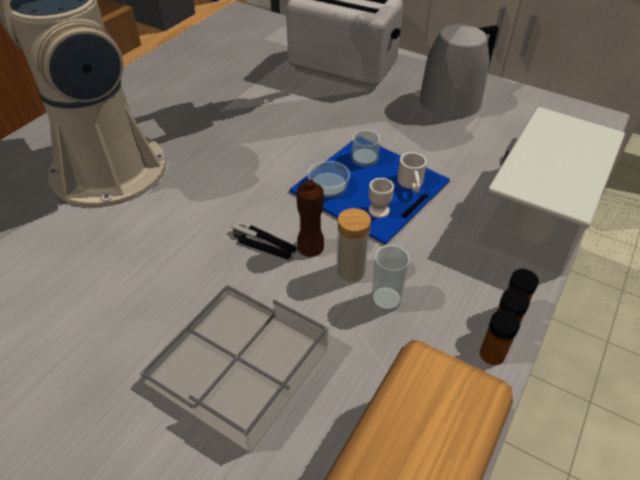

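View pics/top0.png

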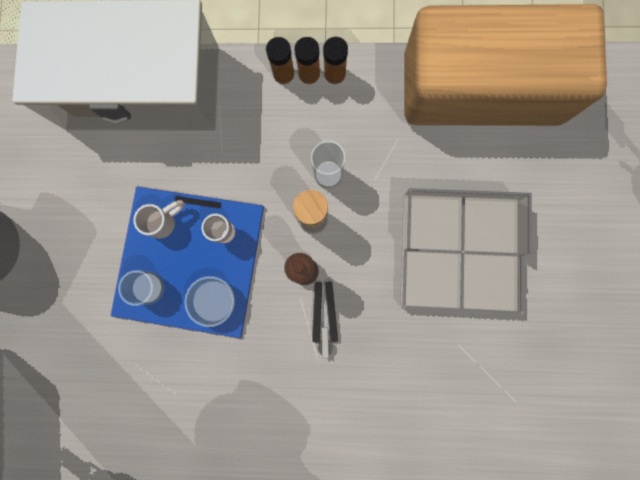

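The scene view shows the bin at (237,360), tumbler (390,278), jar (353,245), mill (311,218), and the board with the egg cup (380,197), ramekin (366,148), dish (328,180) and cup (411,170). In the top view the jar lid is at (311,207), mill (301,268), tumbler (328,160), opener (325,320), egg cup (218,228), ramekin (140,288) and bin centre (463,252). The bin's back is up, at +x.

```bash
cat > h.py <<'E'
import numpy as np,cv2
from rig import r,cams
def P(p):
    R=cv2.Rodrigues(np.array(p["rvec"]))[0];t=np.array(p["tvec"]).ravel();return R,-R.T@t
def ray(p,uv):
    R,c=P(p);d=R.T@np.array([(uv[0]-p["cx"])/p["fx"],(uv[1]-p["cy"])/p["fy"],1.]);return c,d/np.linalg.norm(d)
def plane(p,uv,z):
    c,d=ray(p,uv);return c+d*(z-c[2])/d[2]
def tri(l):
    A=np.zeros((3,3));b=np.zeros(3)
    for p,uv in l:
        c,d=ray(p,uv);M=np.eye(3)-np.outer(d,d);A+=M;b+=M@c
    x=np.linalg.solve(A,b)
    return x,[np.linalg.norm(np.cross(x-ray(p,uv)[0],ray(p,uv)[1])) for p,uv in l]
def proj(p,X):
    return cv2.projectPoints(np.array([X],float),np.array(p["rvec"]),np.array(p["tvec"]),np.array([[p["fx"],0,p["cx"]],[0,p["fy"],p["cy"]],[0,0,1]]),None)[0].ravel()
def mask(img,lo,hi,roi):
    m=cv2.inRange(cv2.cvtColor(img,cv2.COLOR_RGB2HSV),lo,hi);k=np.zeros_like(m);x0,y0,x1,y1=roi;k[y0:y1,x0:x1]=m[y0:y1,x0:x1];return k
def big(m):
    return max(cv2.findContours(m,cv2.RETR_EXTERNAL,cv2.CHAIN_APPROX_NONE)[0],key=cv2.contourArea)
np.set_printoptions(precision=1,suppress=True)
E
python3 - <<'E'
from h import *
T=cams.camera_params("top");S=cams.camera_params("scene")
print("cams",P(T)[1],P(S)[1])
t=cv2.imread("pics/top0.png");s=cv2.imread("pics/scene0.png")
tr=t[:,:,::-1].copy();sr=s[:,:,::-1].copy()
c=big(mask(tr,(8,90,120),(22,255,255),(280,180,345,240)));print("lid top",cv2.boundingRect(c),cv2.minEnclosingCircle(c))
c=big(mask(sr,(8,90,120),(22,255,255),(330,200,375,240)));print("lid scene",cv2.boundingRect(c))
for n,im,roi in (("t",tr,(275,245,330,290)),("s",sr,(290,170,332,265))):
    c=big(mask(im,(0,60,0),(12,255,110),roi));print("mill",n,cv2.boundingRect(c))
for n,uv in (("bin bl",(408,191)),("bin br",(528,194)),("fr",(522,315)),("fl",(405,309))): print(n,plane(T,uv,60 if n[0]=='b' else 30))
print("lid",plane(T,(311,207),137),"mill",plane(T,(300,268),155),"egg",plane(T,(215,227),78),"ram",plane(T,(136,288),66),"tum",plane(T,(328,158),115))
a=cv2.resize(t[165:345,100:345],None,fx=3.2,fy=3.2,interpolation=cv2.INTER_CUBIC);cv2.imwrite("pics/a.png",a)
a=cv2.resize(t[170:340,390:545],None,fx=2.2,fy=2.2,interpolation=cv2.INTER_CUBIC)
b=cv2.resize(s[120:320,280:460],None,fx=2.2,fy=2.2,interpolation=cv2.INTER_CUBIC)
h=max(len(a),len(b));a=cv2.copyMakeBorder(a,0,h-len(a),0,0,0);b=cv2.copyMakeBorder(b,0,h-len(b),0,0,0)
cv2.imwrite("pics/b.png",np.hstack([a,b]));print(a.shape,b.shape)
E
```

```text
cams [475.6 -18.3 838.4] [ 906.3 -604.2  797.5]
lid top (293, 190, 35, 35) ((310.0227355957031, 207.0), 17.47346305847168)
lid scene (338, 209, 33, 22)
mill t (285, 253, 33, 31)
mill s (297, 180, 27, 77)
bin bl [ 647.5 -151.1   60. ]
bin br [ 644.6 -356.    60. ]
fr [ 436.6 -353.1   30. ]
fl [ 442.2 -150.9   30. ]
lid [603.   14.1 137. ] mill [505.5  28.  155. ] egg [576.6 181.7  78. ] ram [469.  319.2  66. ] tum [689.1 -11.2 115. ]
(440, 341, 3) (440, 396, 3)
```

View pics/a.png

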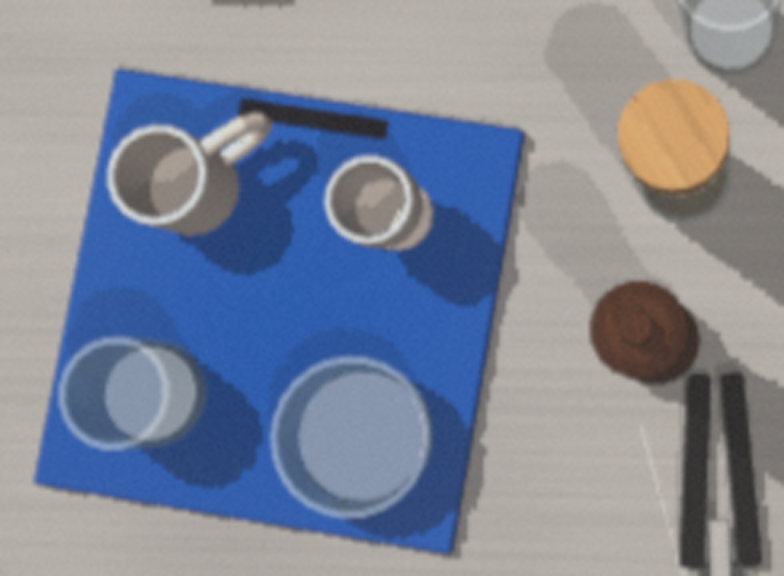

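View pics/b.png

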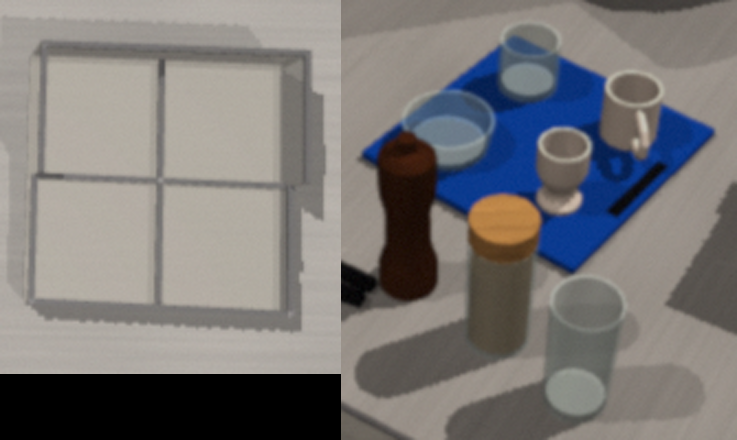

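Crop a gives rim centres in the top view: egg cup (215.3,227.5), ramekin (135.9,288.1), lid (310.3,207.2) and mill knob (299.4,266.6). Crop b gives the divider cross at (462.7,251.8) in the top view. In the scene view it gives the egg rim (381.8,189.5), ramekin rim (365.9,140.5), lid (354.5,220) and knob (309.5,183).

```bash
python3 - <<'E'
from h import *
T=cams.camera_params("top");S=cams.camera_params("scene")
for n,a,b in (("egg",(215.3,227.5),(381.8,189.5)),("ram",(135.9,288.1),(365.9,140.5)),("lid",(310.3,207.2),(354.5,220)),("knob",(299.4,266.6),(309.5,183)),("cross",(462.7,251.8),(237.5,357)),("cup",(149.5,219.6),(634/2.2-155+280,93/2.2+120)),("tum",(328,158),(587/2.2-155+280,305/2.2+120)),("dish",(351/3.2+100,437/3.2+165),(449/2.2-155+280,127/2.2+120))):
    x,e=tri([(T,a),(S,b)]);print(n,x,e)
print("foot ram",plane(T,(151/3.2+100,393/3.2+165),10),"egg",plane(T,(220,231),10))
print("cross25",plane(T,(462.7,251.8),25),"div axis",plane(T,(160/2.2+390,60/2.2+170),25),plane(T,(157/2.2+390,303/2.2+170),25))
for u in ((693,375),(741,375),(690,567),(750,567)): print("opener",plane(T,(u[0]/3.2+100,u[1]/3.2+165),18))
for u in ((268,118),(215,145)): print("cuphandle",plane(T,(u[0]/3.2+100,u[1]/3.2+165),50))
E
```

```text
egg [577.1 184.1  66. ] [np.float64(0.3203124442775477), np.float64(0.3203124442775057)]
ram [468.4 323.5  56. ] [np.float64(0.44615580086215356), np.float64(0.4461558008619454)]
lid [603.4  15.5 134.1] [np.float64(0.28755887934471763), np.float64(0.28755887934477364)]
knob [506.9  28.1 163.9] [np.float64(0.36723701397949793), np.float64(0.3672370139796281)]
cross [ 545.9 -253.5   26. ] [np.float64(0.36288509276743275), np.float64(0.36288509276749514)]
cup [590.6 305.3  58.2] [np.float64(0.24888310728047544), np.float64(0.24888310728056304)]
tum [689.8 -11.3 111.8] [np.float64(0.22382981278015646), np.float64(0.22382981278021846)]
dish [447.5 198.6  29. ] [np.float64(0.2781295246018833), np.float64(0.2781295246019437)]
foot ram [469.4 322.5  10. ] egg [578.2 189.8  10. ]
cross25 [ 545.7 -254.    25. ] div axis [ 644.8 -255.3   25. ] [ 446.5 -250.5   25. ]
opener [486.3   6.5  18. ]
opener [486.8 -20.7  18. ]
opener [379.    6.1  18. ]
opener [379.9 -27.5  18. ]
cuphandle [625.2 247.9  50. ]
cuphandle [609.3 277.4  50. ]
```

```bash
cat >> h.py <<'E'
def go(x,y,z,yaw=None):
    s=r.sense();R=cv2.Rodrigues(np.zeros(3))[0]
    from scipy.spatial.transform import Rotation as Q
    R=Q.from_euler("xyz",s["tcp_rot"]).as_matrix()
    d=R.T@(np.array([x,y,z])-s["eef_pos"]);n=np.linalg.norm(d)
    f=Q.from_euler("xyz",[np.pi,0,s["tcp_rot"][2] if yaw is None else yaw])
    print("at",s["eef_pos"],"rot",s["tcp_rot"],"d tool",d,"dist",n,"rows>=",n/41.7,"rotvec",np.array2string((Q.from_matrix(R).inv()*f).as_rotvec(),precision=3),"F",s["contact_force"],"q",np.array2string(s["qpos"],precision=2))
def wrist(name):
    p=cams.camera_params("wrist");im=cams.grab_frame("wrist");cv2.imwrite(f"pics/{name}.png",im[:,:,::-1]);np.save(f"pics/{name}.npy",p);return im,p
E
python3 - <<'E'
from h import *
p=cams.camera_params("wrist");R,c=P(p);print(c,R[2]);print([plane(p,u,0) for u in ((0,0),(640,0),(640,480),(0,480))])
go(430,300,253)
E
```

```text
[182.8 600.9 372.5] [ 0.3 -0.1 -1. ]
[array([ -4. , 400.8,   0. ]), array([201.9, 874.1,   0. ]), array([690.6, 777.5,   0. ]), array([400.5, 109. ,   0. ])]
at [248.9 572.9 252.6] rot [-3.1 -0.   2.7] d tool [-274.9 -178.1   -0.1] dist 327.52802942575613 rows>= 7.854389194862256 rotvec [-0.001 -0.     0.   ] F [-0.2 -0.2 -0.2] q [ 1.16  0.35  1.63  0.    1.16 -0.  ]
```

```bash
python3 -m handwheel '0 0 0 -34 -22 0 1;0 0 0 -34 -22 0 1;0 0 0 -34 -22 0 1;0 0 0 -34 -22 0 1' 30; python3 -m handwheel '0 0 0 0 0 0 1;0 0 0 0 0 0 1'; python3 -c "
from h import *
wrist('w1');go(440,170,253)"
```

```text
clock: 0.43
eef_pos: [339.0, 436.8, 252.9]
tcp_rot: [-3.141, -0.0, 2.733]
contact_force: [0.8, 0.3, 0.8]
opening: 0.999
grasp_force: 0.0
clock: 0.6
eef_pos: [339.6, 436.7, 253.2]
tcp_rot: [-3.141, -0.0, 2.728]
contact_force: [-0.2, 0.7, 0.0]
opening: 1.005
grasp_force: 0.0
at [339.  438.  253.3] rot [ 3.1 -0.   2.7] d tool [-199.8 -205.2    0.2] dist 286.3442671806461 rows>= 6.866768997137796 rotvec [ 0. -0. -0.] F [ 0.3 -0.  -0.2] q [ 0.91  0.24  1.79  0.    1.11 -0.25]
```

```bash
python3 -m handwheel '0 0 0 -28 -29 0 1;0 0 0 -28 -29 0 1;0 0 0 -28 -29 0 1;0 0 0 -28 -29 0 1;0 0 0 -28 -29 0 1'; python3 -m handwheel '0 0 0 -28 -29 0 1;0 0 0 -28 -29 0 1;0 0 0 0 0 0 1;0 0 0 0 0 0 1'; python3 -c "
from h import *
wrist('w2');go(507,28,253)
a=cv2.imread('pics/w1.png');b=cv2.imread('pics/w2.png')
cv2.imwrite('pics/w12.png',cv2.resize(np.hstack([a,b]),(800,300),interpolation=cv2.INTER_AREA))"
```

```text
clock: 1.07
eef_pos: [409.3, 249.4, 253.2]
tcp_rot: [3.141, -0.0, 2.734]
contact_force: [1.4, 0.9, 0.9]
opening: 0.999
grasp_force: 0.0
clock: 1.4
eef_pos: [438.2, 173.6, 253.3]
tcp_rot: [3.141, -0.0, 2.729]
contact_force: [0.4, -0.1, 0.2]
opening: 0.996
grasp_force: 0.0
at [437.8 174.6 253.3] rot [ 3.1 -0.   2.7] d tool [-122.  -106.8    0.2] dist 162.151701242532 rows>= 3.888530005816115 rotvec [ 0.001 -0.    -0.   ] F [ 0.1 -0.2  0.7] q [ 0.38  0.11  1.95  0.    1.08 -0.78]
```

View pics/w12.png

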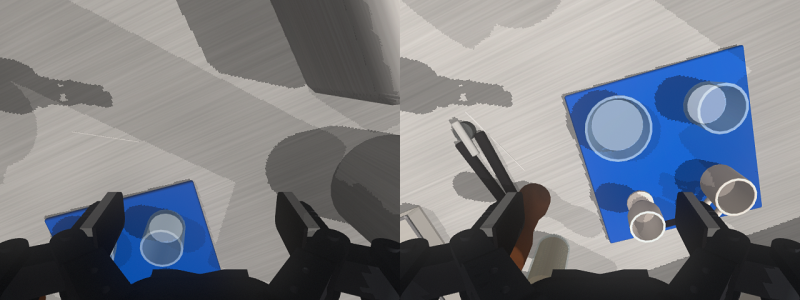

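w1 shows the ramekin rim at (261,395). w2 shows the ramekin rim at (518,173) and the egg rim at (397,362), both in full-size pixels.

```bash
python3 - <<'E'
from h import *
T=cams.camera_params("top")
w=[np.load(f"pics/w{i}.npy",allow_pickle=True).item() for i in (1,2)]
for l in ([(w[0],(260.8,395)),(w[1],(518.4,172.8))],[(T,(135.9,288.1)),(w[1],(518.4,172.8))],[(T,(215.3,227.5)),(w[1],(396.8,361.6))]): print(tri(l))
for z in (56,66): print(plane(w[0],(260.8,395),z),plane(w[1],(518.4,172.8),z))
print("board",[plane(w[1],((x-400)/.625,y/.625),10) for x,y in ((566,96),(743,46),(760,205),(611,240))],[plane(T,(u/3.2+100,v/3.2+165),10) for u,v in ((118,70),(524,130),(452,553),(37,484))])
E
```

```text
(array([468.2, 322.9,  62.5]), [np.float64(0.1601334058118486), np.float64(0.16013340581178975)])
(array([468.9, 323. ,  60.1]), [np.float64(0.9243516142272825), np.float64(0.9243516142273254)])
(array([576.5, 182.6,  72.7]), [np.float64(0.13816212074487624), np.float64(0.13816212074482706)])
[472.2 319.9  56. ] [470.4 325.6  56. ]
[465.9 324.5  66. ] [467.3 321.7  66. ]
board [array([380.6, 147.3,  10. ]), array([415.8, 389. ,  10. ]), array([654.7, 353.4,  10. ]), array([619.5, 113.9,  10. ])] [array([660.6, 353.7,  10. ]), array([627.5, 108.8,  10. ]), array([382.3, 142.4,  10. ]), array([415.4, 386.8,  10. ])]
```

```bash
python3 -m handwheel '0 0 0 -30.5 -26.7 0 1;0 0 0 -30.5 -26.7 0 1;0 0 0 -30.5 -26.7 0 1;0 0 0 -30.5 -26.7 0 1;0 0 0 0 0 0 1'; python3 -c "
from h import *
wrist('w3')
import shutil
cv2.imwrite('pics/t3.png',cams.grab_frame('top')[150:350,200:420,::-1])
a=cv2.imread('pics/w3.png');b=cv2.imread('pics/t3.png')
cv2.imwrite('pics/w3t.png',np.hstack([cv2.resize(a,(400,300),interpolation=cv2.INTER_AREA),cv2.resize(b,(330,300))]))
go(507,28,131)"
```

```text
clock: 1.87
eef_pos: [509.8, 24.9, 253.4]
tcp_rot: [-3.141, 0.003, 2.732]
contact_force: [-0.6, 0.4, -0.3]
opening: 0.999
grasp_force: 0.0
at [507.4  28.4 253. ] rot [ 3.1 -0.   2.7] d tool [  0.1  -0.6 122. ] dist 121.97577499581806 rows>= 2.925078537069977 rotvec [ 0.    -0.001 -0.   ] F [-0.6 -0.7 -0.4] q [ 0.05  0.17  1.88  0.    1.09 -1.11]
```

View pics/w3t.png

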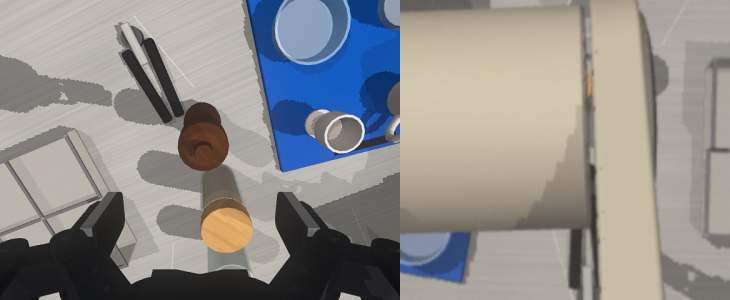

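```bash
python3 - <<'E'
from h import *
p=np.load("pics/w3.npy",allow_pickle=True).item();T=cams.camera_params("top")
print(P(p)[1],proj(p,[507,28,165]),proj(p,[603,15,137]),proj(p,[507.4,28.4,231]))
k=(202/.625,149/.625);l=(227/.625,228/.625)
print(tri([(T,(299.4,266.6)),(p,k)]),tri([(T,(310.3,207.2)),(p,l)]),plane(p,k,165),plane(p,l,137),plane(p,(46/.625,214/.625),25))
E
```

```text
[443.4  53.  373.2] [324.1 250.6] [363.1 371.4] [327.4 305.5]
(array([507.4,  28.8, 143.1]), [np.float64(1.2411416598719858), np.float64(1.2411416598720966)]) (array([604.3,  15.6, 128. ]), [np.float64(0.022381417891139083), np.float64(0.022381417891110228)]) [500.6  30.2 165. ] [598.4  16.9 137. ] [ 539.  -244.2   25. ]
```

The wrist view has the mill knob at (323,238), the lid at (363,365) and the bin cross at (74,342). These agree with the fixed cameras to within about 6 mm, so I'll grasp the mill at (505,28.5).

```bash
python3 -m handwheel '0 0 0 2 -1 30 1;0 0 0 0 0 30 1;0 0 0 0 0 30 1;0 0 0 0 0 31 1;0 0 0 0 0 0 1'; python3 -m handwheel '0 0 0 0 0 0 0.3;0 0 0 0 0 0 0.3;0 0 0 0 0 0 0.3;0 0 0 0 0 0 0.3;0 0 0 0 0 0 0.3' 40; python3 -m handwheel '0 0 0 0 0 0 0.3;0 0 0 0 0 0 0.3'; python3 -c "
from h import *
wrist('w4');go(505,28.5,131)"
```

```text
clock: 2.38
eef_pos: [500.7, 29.9, 127.5]
tcp_rot: [-3.138, -0.008, 2.735]
contact_force: [-2.2, -0.4, -0.1]
opening: 1.001
grasp_force: 0.0
clock: 2.8
eef_pos: [506.4, 28.0, 134.5]
tcp_rot: [3.139, 0.004, 2.732]
contact_force: [-0.1, 2.2, 8.0]
opening: 0.548
grasp_force: 41.2
clock: 2.97
eef_pos: [506.4, 27.9, 134.5]
tcp_rot: [3.139, 0.004, 2.731]
contact_force: [-0.4, 3.1, 7.4]
opening: 0.552
grasp_force: 41.2
at [506.4  27.9 134.5] rot [3.1 0.  2.7] d tool [ 1.5 -0.   3.5] dist 3.8580394599656924 rows>= 0.09251893189366169 rotvec [0.003 0.004 0.   ] F [-0.   2.7  7.3] q [ 0.05  0.32  1.99  0.    0.82 -1.11]
```

View pics/w4.png

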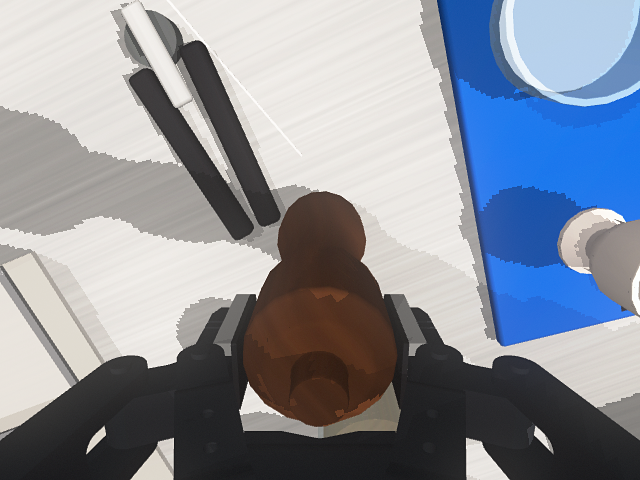

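Mill gripped: its head sits between the pads at about (320,355). Next I lift it and carry it to the back-right compartment.

```bash
python3 -m handwheel '0 0 0 0 0 -10 0.3;0 0 0 0 0 -20 0.3;0 0 0 0 0 -30 0.3;0 0 0 0 0 -30 0.3;0 0 0 0 0 -10 0.3' 60; python3 -m handwheel '0 0 0 -10 -12 0 0.3;0 0 0 -18 -23 0 0.3;0 0 0 -18 -23 0 0.3;0 0 0 -18 -23 0 0.3;0 0 0 -18 -23 0 0.3';python3 -m handwheel '0 0 0 -18 -23 0 0.3;0 0 0 -18 -23 0 0.3;0 0 0 -18 -23 0 0.3;0 0 0 -18 -23 0 0.3;0 0 0 -18 -23 0 0.3'; python3 -m handwheel '0 0 0 -18 -23 0 0.3;0 0 0 -18 -23 0 0.3;0 0 0 -10 -12 0 0.3;0 0 0 0 0 0 0.3;0 0 0 0 0 0 0.3'; python3 -c "
from h import *
wrist('w5');go(596,-305.5,134.5+4)
cv2.imwrite('pics/s5.png',cams.grab_frame('scene')[180:480,100:420,::-1])
"
```

```text
clock: 3.43
eef_pos: [506.4, 27.4, 237.2]
tcp_rot: [3.139, 0.005, 2.732]
contact_force: [1.8, 0.2, -2.3]
opening: 0.549
grasp_force: 62.4
clock: 3.85
eef_pos: [538.3, -101.9, 232.5]
tcp_rot: [-3.141, 0.0, 2.732]
contact_force: [1.2, 0.0, -2.7]
opening: 0.541
grasp_force: 62.4
clock: 4.27
eef_pos: [574.9, -243.4, 232.2]
tcp_rot: [-3.142, -0.0, 2.732]
contact_force: [-0.2, -0.3, -2.8]
opening: 0.548
grasp_force: 62.4
clock: 4.68
eef_pos: [593.7, -314.0, 231.7]
tcp_rot: [3.141, -0.001, 2.73]
contact_force: [-0.0, -0.3, -3.3]
opening: 0.547
grasp_force: 62.4
at [ 593.6 -313.1  231.8] rot [ 3.1 -0.   2.7] d tool [ 0.7  7.9 93.3] dist 93.62541549904462 rows>= 2.245213800936322 rotvec [ 0.    -0.001 -0.   ] F [-0.3  0.1 -2.5] q [-0.49  0.44  1.55  0.    1.15 -1.65]
```

View pics/s5.png

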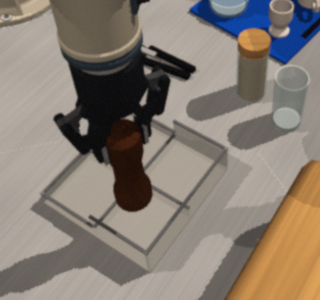

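Scene crop: the mill hangs upright over the back-right compartment at about (130,165) in the crop. Lowering it.

```bash
python3 -m handwheel '0 0 0 1 8 15 0.3;0 0 0 0 0 25 0.3;0 0 0 0 0 25 0.3;0 0 0 0 0 15 0.3;0 0 0 0 0 5 0.3'; python3 -m handwheel '0 0 0 0 0 3 0.3;0 0 0 0 0 3 0.3;0 0 0 0 0 0 0.3'; python3 -m handwheel '0 0 0 0 0 1.5 0.3;0 0 0 0 0 0 0.3'; python3 -c "
from h import *
go(596,-305.5,134.5+4)"
```

```text
clock: 5.2
eef_pos: [594.8, -303.6, 144.5]
tcp_rot: [3.141, -0.005, 2.733]
contact_force: [-0.2, 0.0, -2.2]
opening: 0.545
grasp_force: 62.5
clock: 5.45
eef_pos: [597.0, -305.7, 142.0]
tcp_rot: [-3.142, 0.001, 2.732]
contact_force: [-0.3, -0.6, -2.9]
opening: 0.542
grasp_force: 62.5
clock: 5.62
eef_pos: [597.0, -306.0, 140.6]
tcp_rot: [-3.142, 0.001, 2.732]
contact_force: [0.6, -1.0, -3.1]
opening: 0.543
grasp_force: 62.5
at [ 597.  -306.   140.6] rot [-3.1  0.   2.7] d tool [1.1 0.1 2.1] dist 2.395093323026854 rows>= 0.057436290720068436 rotvec [-0.     0.001 -0.   ] F [ 0.6 -1.  -3.1] q [-0.48  0.54  1.62  0.    0.99 -1.64]
```

```bash
python3 -m handwheel '0 0 0 0 0 1.5 0.3;0 0 0 0 0 0 0.3'|sed -n '2p;4p'; python3 -m handwheel '0 0 0 0 0 1.5 0.3;0 0 0 0 0 0 0.3'|sed -n '2p;4p'
```

```text
eef_pos: [596.8, -306.0, 138.7]
contact_force: [-0.8, 0.2, -1.9]
eef_pos: [597.5, -306.2, 138.7]
contact_force: [-2.2, 2.0, 9.0]
```

Contact with the floor. Now release and rise.

```bash
python3 -m handwheel '0 0 0 0 0 0 0.7;0 0 0 0 0 0 0.8;0 0 0 0 0 0 1;0 0 0 0 0 0 1;0 0 0 0 0 0 1'; python3 -m handwheel '0 0 0 0 0 -10 1;0 0 0 0 0 -25 1;0 0 0 0 0 -30 1;0 0 0 0 0 -30 1;0 0 0 0 0 -15 1'; python3 -c "
from h import *
wrist('w6');go(602,15.5,240)
cv2.imwrite('pics/s6.png',cv2.resize(cams.grab_frame('scene')[140:480,100:460,::-1],(600,566)))
"
```

```text
clock: 6.37
eef_pos: [596.5, -305.8, 136.7]
tcp_rot: [3.142, -0.0, 2.732]
contact_force: [-0.3, 0.0, -0.7]
opening: 1.001
grasp_force: 0.0
clock: 6.78
eef_pos: [597.8, -306.4, 251.5]
tcp_rot: [-3.141, 0.005, 2.732]
contact_force: [0.3, 0.5, 0.5]
opening: 1.002
grasp_force: 0.0
at [ 598.7 -306.9  253.7] rot [-3.1  0.   2.7] d tool [125.5 297.   12.5] dist 322.6784915875913 rows>= 7.738093323443436 rotvec [-0.001  0.008 -0.   ] F [ 1.1 -0.1  1.4] q [-0.48  0.42  1.53 -0.    1.18 -1.64]
```

View pics/s6.png

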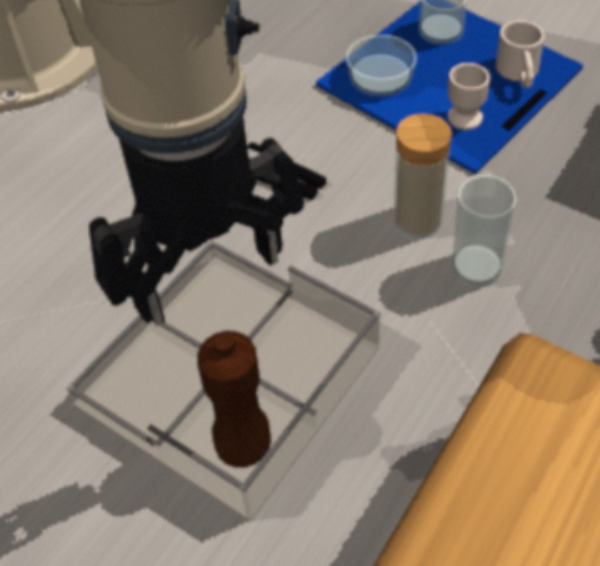

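The mill stands upright in the back-right compartment at about (240,455) in the crop; the jar and tumbler are undisturbed. Moving to the jar.

```bash
python3 -m handwheel '0 0 0 8 18 0 1;0 0 0 14 33 0 1;0 0 0 14 33 0 1;0 0 0 14 33 0 1;0 0 0 14 33 0 1'; python3 -m handwheel '0 0 0 14 33 0 1;0 0 0 14 33 0 1;0 0 0 14 33 0 1;0 0 0 14 33 0 1;0 0 0 5.5 15 0 1'; python3 -m handwheel '0 0 0 0 0 0 1;0 0 0 0 0 0 1'; python3 -c "
from h import *
im,p=wrist('w7');go(602.5,15.5,115)
c=big(mask(im,(8,90,120),(22,255,255),(200,150,440,470)));u,rad=cv2.minEnclosingCircle(c);print(u,rad,cv2.boundingRect(c),plane(p,u,137))"
```

```text
clock: 7.3
eef_pos: [596.8, -141.2, 245.9]
tcp_rot: [-3.141, -0.001, 2.731]
contact_force: [0.7, -0.2, 0.5]
opening: 1.003
grasp_force: 0.0
clock: 7.72
eef_pos: [598.8, 20.3, 246.0]
tcp_rot: [3.141, -0.002, 2.733]
contact_force: [0.9, -0.7, -0.1]
opening: 0.999
grasp_force: 0.0
clock: 7.88
eef_pos: [599.3, 17.3, 246.1]
tcp_rot: [-3.141, -0.001, 2.734]
contact_force: [-0.3, -1.0, -0.1]
opening: 0.999
grasp_force: 0.0
at [599.4  16.4 246.2] rot [-3.1 -0.   2.7] d tool [ -3.3   0.5 131.2] dist 131.2607193176537 rows>= 3.1477390723657956 rotvec [-0.001 -0.001  0.   ] F [ 1.   0.  -0.1] q [ 0.03  0.32  1.7  -0.    1.13 -1.14]
(319.2204284667969, 249.5) 46.99561309814453 (273, 205, 94, 90) [600.6  15.8 137. ]
```

Lid seen from the wrist: (600.6,15.8), against the fixed cameras' (603,15). Descend.

```bash
python3 -m handwheel '0 0 0 -2.5 0 20 1;0 0 0 0 0 32 1;0 0 0 0 0 32 1;0 0 0 0 0 32 1;0 0 0 0 0 15 1'; python3 -m handwheel '0 0 0 0 0 0 1;0 0 0 0 0 0 0.3;0 0 0 0 0 0 0.3;0 0 0 0 0 0 0.3;0 0 0 0 0 0 0.3' 40;  python3 -m handwheel '0 0 0 0 0 0 0.3;0 0 0 0 0 0 0.3;0 0 0 0 0 0 0.3' 60; python3 -m handwheel '0 0 0 0 0 -10 0.3;0 0 0 0 0 -20 0.3;0 0 0 0 0 -30 0.3;0 0 0 0 0 -30 0.3;0 0 0 0 0 -10 0.3'; python3 -c "
from h import *
go(597.8,-203.5,220)"
```

```text
clock: 8.35
eef_pos: [599.8, 13.8, 111.8]
tcp_rot: [-3.139, -0.004, 2.73]
contact_force: [-1.2, -0.1, -0.2]
opening: 0.998
grasp_force: 0.0
clock: 8.77
eef_pos: [603.3, 15.3, 117.6]
tcp_rot: [3.14, 0.003, 2.732]
contact_force: [0.4, -0.7, 3.9]
opening: 0.648
grasp_force: 43.2
clock: 9.02
eef_pos: [603.4, 15.4, 117.6]
tcp_rot: [3.141, 0.003, 2.732]
contact_force: [0.1, -2.7, 6.7]
opening: 0.642
grasp_force: 62.1
clock: 9.43
eef_pos: [603.8, 15.8, 220.6]
tcp_rot: [3.139, 0.005, 2.732]
contact_force: [1.1, -0.7, -2.3]
opening: 0.642
grasp_force: 64.2
at [603.8  15.8 220.6] rot [3.1 0.  2.7] d tool [ -81.9 -203.5    0.6] dist 219.37788357182095 rows>= 5.260860517309855 rotvec [0.002 0.005 0.   ] F [ 1.1 -0.7 -2.3] q [ 0.02  0.35  1.72  0.    1.07 -1.14]
```

```bash
python3 -m handwheel '0 0 0 -6 -14 0 0.3;0 0 0 -10 -25 0 0.3;0 0 0 -10 -25 0 0.3;0 0 0 -10 -25 0 0.3;0 0 0 -10 -25 0 0.3'; python3 -m handwheel '0 0 0 -10 -25 0 0.3;0 0 0 -10 -25 0 0.3;0 0 0 -10 -25 0 0.3;0 0 0 -6 -14 0 0.3;0 0 0 0 0 0 0.3'; python3 -m handwheel '0 0 0 0 0 0 0.3'; python3 -c "
from h import *
go(597.8,-203.5,121.6)
cv2.imwrite('pics/s8.png',cv2.resize(cams.grab_frame('scene')[140:480,100:460,::-1],(600,566)))"
```

```text
clock: 9.85
eef_pos: [598.2, -108.1, 215.5]
tcp_rot: [-3.142, -0.001, 2.732]
contact_force: [-0.3, -1.2, -2.8]
opening: 0.645
grasp_force: 64.2
clock: 10.27
eef_pos: [596.0, -205.9, 215.4]
tcp_rot: [-3.141, -0.0, 2.729]
contact_force: [0.0, -0.4, -2.0]
opening: 0.644
grasp_force: 64.3
clock: 10.35
eef_pos: [596.0, -203.5, 215.4]
tcp_rot: [3.141, -0.001, 2.73]
contact_force: [-0.2, 0.1, -2.5]
opening: 0.642
grasp_force: 64.3
at [ 596.  -203.5  215.4] rot [ 3.1 -0.   2.7] d tool [-1.7  0.7 93.8] dist 93.77238080142605 rows>= 2.248738148715253 rotvec [ 0.    -0.001 -0.   ] F [-0.2  0.1 -2.5] q [-0.33  0.4   1.66  0.    1.09 -1.49]
```

View pics/s8.png

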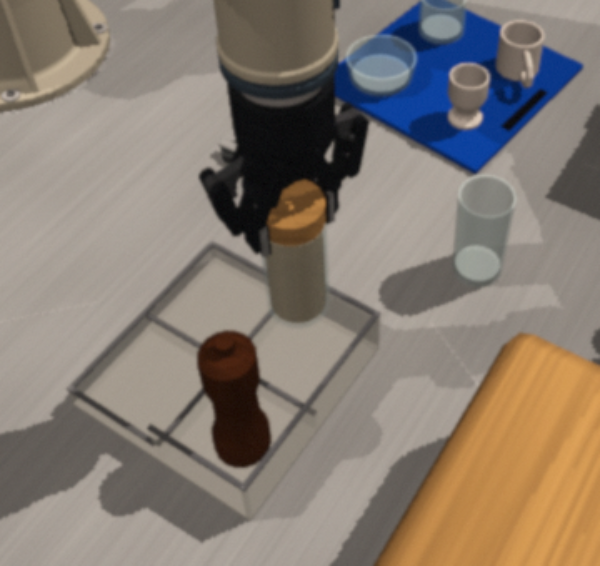

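Jar upright at (297,255) in the crop, above the back-left compartment. Lowering it.

```bash
python3 -m handwheel '0 0 0 -1.5 0 15 0.3;0 0 0 0 0 25 0.3;0 0 0 0 0 25 0.3;0 0 0 0 0 15 0.3;0 0 0 0 0 6 0.3'; python3 -m handwheel '0 0 0 0 0 3 0.3;0 0 0 0 0 1.5 0.3;0 0 0 0 0 0 0.3'|sed -n '2p;4p'; python3 -m handwheel '0 0 0 0 0 1.5 0.3;0 0 0 0 0 0 0.3'|sed -n '2p;4p';  python3 -m handwheel '0 0 0 0 0 1.5 0.3;0 0 0 0 0 0 0.3'|sed -n '2p;4p'
```

```text
clock: 10.82
eef_pos: [596.3, -201.7, 127.1]
tcp_rot: [3.142, -0.004, 2.733]
contact_force: [0.6, 1.0, -1.5]
opening: 0.644
grasp_force: 64.3
eef_pos: [598.4, -203.5, 126.1]
contact_force: [0.2, 0.3, -2.7]
eef_pos: [598.3, -203.9, 124.6]
contact_force: [-0.3, -0.6, -2.6]
eef_pos: [597.9, -203.9, 122.5]
contact_force: [0.4, 0.5, -1.6]
```

```bash
python3 -m handwheel '0 0 0 0 0 1.2 0.3;0 0 0 0 0 0 0.3'|sed -n '2p;4p'; python3 -m handwheel '0 0 0 0 0 0.8 0.3;0 0 0 0 0 0 0.3'|sed -n '2p;4p'
```

```text
eef_pos: [598.1, -204.0, 121.7]
contact_force: [-0.5, 0.7, 2.3]
eef_pos: [598.3, -204.1, 121.7]
contact_force: [-2.7, 1.9, 10.0]
```

```bash
python3 -m handwheel '0 0 0 0 0 0 0.7;0 0 0 0 0 0 0.8;0 0 0 0 0 0 1;0 0 0 0 0 0 1;0 0 0 0 0 0 1'; python3 -m handwheel '0 0 0 0 0 -10 1;0 0 0 0 0 -25 1;0 0 0 0 0 -35 1;0 0 0 0 0 -35 1;0 0 0 0 0 -15 1';python3 -m handwheel '0 0 .115 0 0 0 1;0 0 .115 0 0 0 1;0 0 .115 0 0 0 1;0 0 .115 0 0 0 1;0 0 .115 0 0 0 1';python3 -m handwheel '0 0 .115 0 0 0 1;0 0 .115 0 0 0 1;0 0 .115 0 0 0 1;0 0 0 0 0 0 1;0 0 0 0 0 0 1'; python3 -c "
from h import *
go(576.5,182.5,246)
cv2.imwrite('pics/s9.png',cams.grab_frame('scene')[:,:,::-1])
"
```

```text
clock: 12.15
eef_pos: [597.8, -203.9, 120.2]
tcp_rot: [-3.142, -0.0, 2.732]
contact_force: [-0.4, -0.1, -0.3]
opening: 1.0
grasp_force: 0.0
clock: 12.57
eef_pos: [599.5, -204.4, 245.8]
tcp_rot: [3.141, 0.006, 2.732]
contact_force: [1.3, -1.1, 0.5]
opening: 1.0
grasp_force: 0.0
clock: 12.98
eef_pos: [597.8, -203.9, 241.1]
tcp_rot: [3.141, 0.0, 2.151]
contact_force: [0.0, -0.5, -0.2]
opening: 1.005
grasp_force: 0.0
clock: 13.4
eef_pos: [597.8, -203.9, 240.8]
tcp_rot: [3.141, 0.0, 1.815]
contact_force: [-0.5, -0.3, 0.2]
opening: 1.002
grasp_force: 0.0
at [ 597.8 -203.9  240.8] rot [3.1 0.  1.8] d tool [380.   72.9  -5.2] dist 386.9794030848542 rows>= 9.2800816087495 rotvec [0. 0. 0.] F [-0.5 -0.3  0.2] q [-0.33  0.37  1.63 -0.    1.14 -0.58]
```

View pics/s9.png

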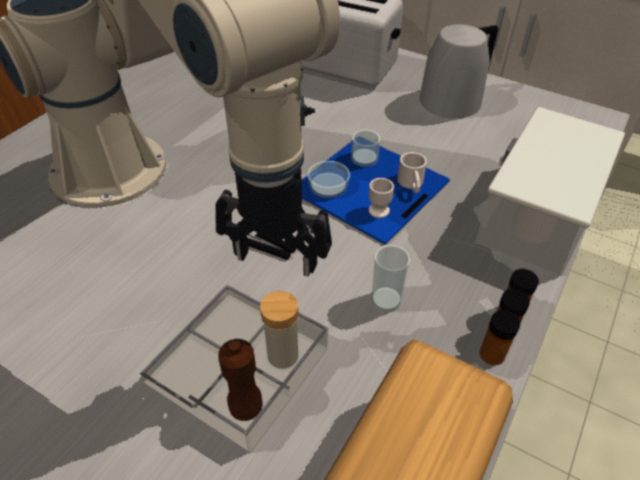

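Jar (281,335) and mill (242,385) stand in the two back compartments. Next is the egg cup.

```bash
python3 -m handwheel '0 0 0 20 4 0 1;0 0 0 37 7 0 1;0 0 0 37 7 0 1;0 0 0 37 7 0 1;0 0 0 37 7 0 1'; python3 -m handwheel '0 0 0 37 7 0 1;0 0 0 37 7 0 1;0 0 0 37 7 0 1;0 0 0 37 7 0 1;0 0 0 37 7 0 1'; python3 -m handwheel '0 0 0 27 6 0 1;0 0 0 0 0 0 1;0 0 0 0 0 0 1'; python3 -c "
from h import *
im,p=wrist('w10');go(576.5,182.5,70)
print(proj(p,[576.5,182.5,78]),[plane(p,u,78) for u in ((320,300),(320,310))])
"
```

```text
clock: 13.87
eef_pos: [588.4, -31.6, 240.5]
tcp_rot: [3.141, 0.0, 1.815]
contact_force: [0.7, 0.9, -0.8]
opening: 1.0
grasp_force: 0.0
clock: 14.28
eef_pos: [578.2, 156.7, 240.7]
tcp_rot: [3.141, 0.0, 1.815]
contact_force: [0.8, 0.5, -0.2]
opening: 1.001
grasp_force: 0.0
clock: 14.53
eef_pos: [577.7, 184.0, 240.4]
tcp_rot: [3.142, 0.0, 1.817]
contact_force: [0.4, 0.0, 0.5]
opening: 0.999
grasp_force: 0.0
at [577.8 182.8 240.3] rot [-3.1  0.   1.8] d tool [  0.1  -1.3 170.3] dist 170.29166579019935 rows>= 4.083732992570727 rotvec [-0.  0. -0.] F [-1.  -0.1 -0.3] q [ 0.3   0.34  1.69 -0.    1.12  0.06]
[318.4 224.4] [array([591.8, 126.3,  78. ]), array([593.8, 118.3,  78. ])]
```

View pics/w10.png

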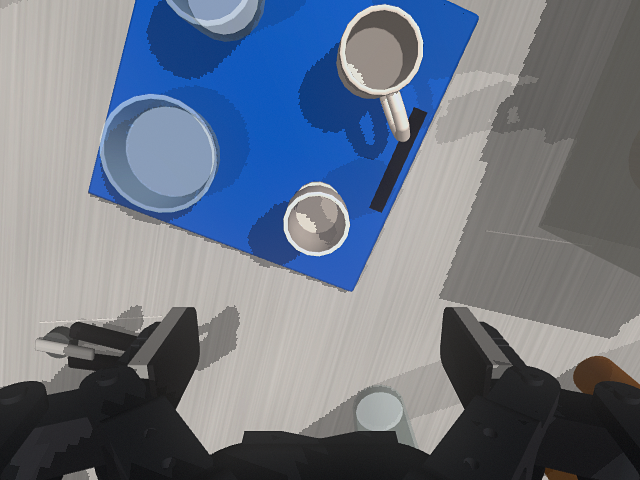

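The egg rim is at (317,224), exactly where predicted. The handle tip at (400,138) is clear of the fingers.

```bash
python3 -m handwheel '0 0 0 0 -1.3 25 1;0 0 0 0 0 38 1;0 0 0 0 0 38 1;0 0 0 0 0 38 1;0 0 0 0 0 32 1'; python3 -m handwheel '0 0 0 0 0 0 1;0 0 0 0 0 0 1;0 0 0 0 0 0 0.3;0 0 0 0 0 0 0.3;0 0 0 0 0 0 0.3' 25;  python3 -m handwheel '0 0 0 0 0 0 0.3;0 0 0 0 0 0 0.3;0 0 0 0 0 0 0.3' 30; python3 -m handwheel '0 0 0 0 0 -10 0.3;0 0 0 0 0 -20 0.3;0 0 0 0 0 -30 0.3;0 0 0 0 0 -30 0.3;0 0 0 0 0 -20 0.3'; python3 -c "
from h import *
go(495.8,-201.5,175);wrist('w11')"
```

```text
clock: 15.0
eef_pos: [576.2, 180.3, 67.3]
tcp_rot: [-3.141, 0.0, 1.812]
contact_force: [0.2, -0.8, 0.6]
opening: 0.999
grasp_force: 0.0
clock: 15.42
eef_pos: [578.2, 182.5, 71.7]
tcp_rot: [3.138, -0.0, 1.812]
contact_force: [-0.1, 0.3, 0.4]
opening: 0.601
grasp_force: 0.2
clock: 15.67
eef_pos: [577.8, 182.6, 71.8]
tcp_rot: [3.138, -0.0, 1.812]
contact_force: [-2.3, -0.6, 9.8]
opening: 0.55
grasp_force: 29.2
clock: 16.08
eef_pos: [577.7, 182.7, 183.4]
tcp_rot: [3.138, -0.0, 1.812]
contact_force: [0.5, -0.4, -0.4]
opening: 0.549
grasp_force: 31.1
at [577.7 182.7 183.4] rot [ 3.1 -0.   1.8] d tool [-353.5 -171.3    7.6] dist 392.87147007581217 rows>= 9.42137817927607 rotvec [ 0.004 -0.    -0.   ] F [ 0.5 -0.4 -0.4] q [0.3  0.4  1.74 0.   1.   0.06]
```

View pics/w11.png

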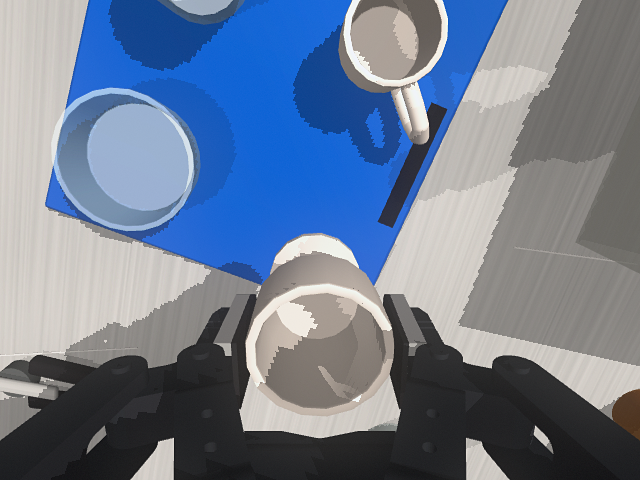

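Egg cup held centred at (318,345), upright. Carrying it to front-left, aiming slightly forward for clearance from the jar.

```bash
python3 -m handwheel '0 0 0 -14 -7 0 0.3;0 0 0 -32.5 -16.2 0 0.3;0 0 0 -32.5 -16.2 0 0.3;0 0 0 -32.5 -16.2 0 0.3;0 0 0 -32.5 -16.2 0 0.3'; python3 -m handwheel '0 0 0 -32.5 -16.2 0 0.3;0 0 0 -32.5 -16.2 0 0.3;0 0 0 -32.5 -16.2 0 0.3;0 0 0 -32.5 -16.2 0 0.3;0 0 0 -32.5 -16.2 0 0.3'; python3 -m handwheel '0 0 0 -32.5 -16.2 0 0.3;0 0 0 -13 -7 0 0.3;0 0 0 0 0 0 0.3;0 0 0 0 0 0 0.3'; python3 -c "
from h import *
go(491,-201.5,65.8);cv2.imwrite('pics/s12.png',cv2.resize(cams.grab_frame('scene')[140:480,100:460,::-1],(600,566)))"
```

```text
clock: 16.55
eef_pos: [539.9, 23.5, 179.1]
tcp_rot: [-3.141, 0.0, 1.813]
contact_force: [-0.3, -0.6, -1.3]
opening: 0.55
grasp_force: 31.1
clock: 16.97
eef_pos: [499.8, -153.7, 179.2]
tcp_rot: [-3.141, -0.0, 1.812]
contact_force: [1.2, -0.6, -0.4]
opening: 0.549
grasp_force: 31.1
clock: 17.3
eef_pos: [488.7, -202.3, 179.1]
tcp_rot: [-3.141, -0.001, 1.809]
contact_force: [-0.2, 0.4, -0.6]
opening: 0.547
grasp_force: 31.1
at [ 488.7 -202.3  179.1] rot [-3.1 -0.   1.8] d tool [  0.1   2.5 113.3] dist 113.30828197918053 rows>= 2.7172249875103245 rotvec [-0.001 -0.001  0.   ] F [-0.2  0.4 -0.6] q [-0.4   0.29  1.91  0.    0.94 -0.63]
```

View pics/s12.png

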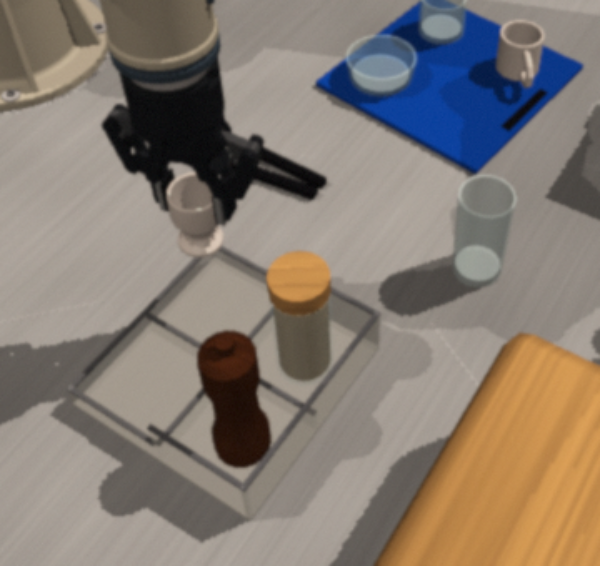

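Egg cup hangs upright at (200,215) in the crop, over the front-left compartment. Lowering it.

```bash
python3 -m handwheel '0 0 0 0 2.5 20 0.3;0 0 0 0 0 30 0.3;0 0 0 0 0 30 0.3;0 0 0 0 0 20 0.3;0 0 0 0 0 8 0.3'; python3 -m handwheel '0 0 0 0 0 1 0.3;0 0 0 0 0 0 0.3;0 0 0 0 0 0 0.3'|sed -n '2p;4p'; python3 -m handwheel '0 0 0 0 0 1.5 0.3;0 0 0 0 0 0 0.3'|sed -n '2p;4p';  python3 -m handwheel '0 0 0 0 0 1.2 0.3;0 0 0 0 0 0 0.3'|sed -n '2p;4p'
```

```text
clock: 17.77
eef_pos: [490.6, -198.9, 68.6]
tcp_rot: [-3.138, -0.003, 1.814]
contact_force: [-0.1, -0.5, -0.6]
opening: 0.549
grasp_force: 31.2
eef_pos: [493.2, -200.9, 71.5]
contact_force: [0.6, 0.2, -0.8]
eef_pos: [492.9, -201.2, 69.8]
contact_force: [0.8, -0.1, -1.5]
eef_pos: [492.4, -201.1, 67.9]
contact_force: [-0.2, 0.8, -2.1]
```

```bash
python3 -m handwheel '0 0 0 0 0 1.2 0.3;0 0 0 0 0 0 0.3'|sed -n '2p;4p'; python3 -m handwheel '0 0 0 0 0 0.8 0.3;0 0 0 0 0 0 0.3'|sed -n '2p;4p';python3 -m handwheel '0 0 0 0 0 0.8 0.3;0 0 0 0 0 0 0.3'|sed -n '2p;4p'
```

```text
eef_pos: [492.2, -201.0, 66.3]
contact_force: [-0.0, -0.1, -1.4]
eef_pos: [492.3, -201.2, 65.9]
contact_force: [-1.7, 0.7, 5.4]
eef_pos: [492.3, -201.3, 65.8]
contact_force: [-4.7, -1.3, 13.6]
```

```bash
python3 -m handwheel '0 0 0 0 0 0 0.65;0 0 0 0 0 0 0.75;0 0 0 0 0 0 0.85;0 0 0 0 0 0 1;0 0 0 0 0 0 1'; python3 -m handwheel '0 0 0 0 0 -10 1;0 0 0 0 0 -30 1;0 0 0 0 0 -40 1;0 0 0 0 0 -40 1;0 0 0 0 0 -30 1'; python3 -m handwheel '0 0 0 0 0 -15 1;0 0 0 0 0 0 1;0 0 0 0 0 0 1'; python3 -c "
from h import *
go(468,323,230);cv2.imwrite('pics/s13.png',cv2.resize(cams.grab_frame('scene')[140:480,100:460,::-1],(600,566)))"
```

```text
clock: 19.27
eef_pos: [492.2, -200.9, 64.6]
tcp_rot: [-3.141, -0.0, 1.812]
contact_force: [-0.4, -0.4, -0.5]
opening: 0.998
grasp_force: 0.0
clock: 19.68
eef_pos: [492.7, -201.1, 218.5]
tcp_rot: [3.14, 0.001, 1.812]
contact_force: [1.3, -0.2, 0.7]
opening: 1.0
grasp_force: 0.0
clock: 19.93
eef_pos: [492.6, -201.1, 231.1]
tcp_rot: [3.14, 0.001, 1.812]
contact_force: [0.3, -0.7, -0.1]
opening: 1.001
grasp_force: 0.0
at [ 492.6 -201.1  231.1] rot [3.1 0.  1.8] d tool [514.8 101.2   0.5] dist 524.6363739856707 rows>= 12.581208009248698 rotvec [0.002 0.001 0.   ] F [ 0.3 -0.7 -0.1] q [-0.39  0.23  1.86 -0.    1.05 -0.63]
```

View pics/s13.png

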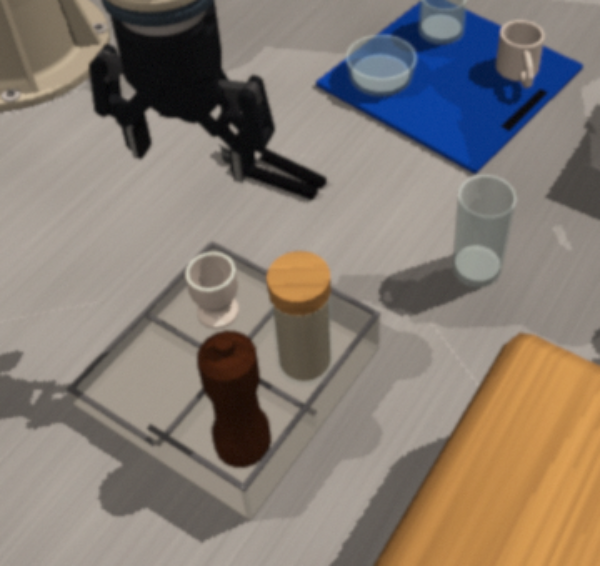

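Egg cup stands upright at (215,290) in the crop, in the front-left compartment. Now the ramekin.

```bash
python3 -m handwheel '0 0 0 20 4 0 1;0 0 0 36 7 0 1;0 0 0 36 7 0 1;0 0 0 36 7 0 1;0 0 0 36 7 0 1'; python3 -m handwheel '0 0 0 36 7 0 1;0 0 0 36 7 0 1;0 0 0 36 7 0 1;0 0 0 36 7 0 1;0 0 0 36 7 0 1'; python3 -m handwheel '0 0 0 36 7 0 1;0 0 0 36 7 0 1;0 0 0 36 7 0 1;0 0 0 36 7 0 1;0 0 0 27 6 0 1';python3 -m handwheel '0 0 0 0 0 0 1;0 0 0 0 0 0 1'; python3 -c "
from h import *
im,p=wrist('w14');go(468,323,60)
print(proj(p,[468,323,66]))
"
```

```text
clock: 20.4
eef_pos: [482.7, -32.6, 228.1]
tcp_rot: [-3.139, -0.001, 1.811]
contact_force: [0.7, 0.2, -1.2]
opening: 1.0
grasp_force: 0.0
clock: 20.82
eef_pos: [473.8, 150.6, 228.2]
tcp_rot: [-3.139, 0.0, 1.812]
contact_force: [1.4, 0.2, 0.4]
opening: 1.002
grasp_force: 0.0
clock: 21.23
eef_pos: [466.0, 325.5, 227.9]
tcp_rot: [-3.139, 0.001, 1.813]
contact_force: [-0.0, -0.6, 0.6]
opening: 1.001
grasp_force: 0.0
clock: 21.4
eef_pos: [466.3, 323.9, 227.8]
tcp_rot: [-3.138, 0.001, 1.814]
contact_force: [-0.2, 0.1, 0.0]
opening: 1.001
grasp_force: 0.0
at [466.4 322.8 228.1] rot [-3.1  0.   1.8] d tool [  0.1   2.1 168.1] dist 168.06506993542604 rows>= 4.030337408523406 rotvec [-0.003  0.001 -0.   ] F [ 1.  -0.1 -0.3] q [ 0.6   0.29  1.78 -0.    1.07  0.36]
[323.3 224.6]
```

View pics/w14.png

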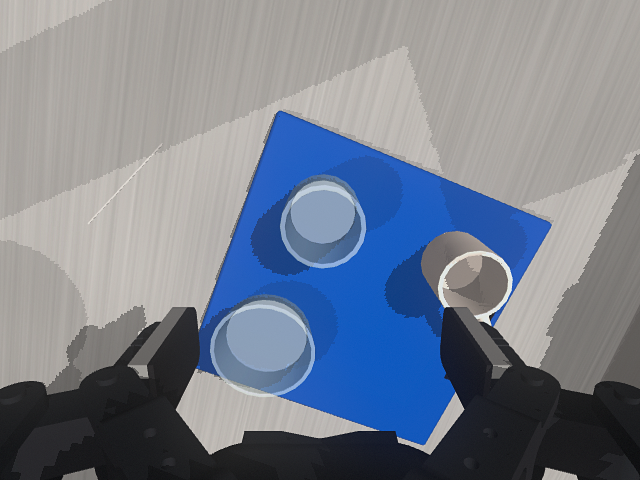

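Ramekin rim at (323,224), as predicted. The cup handle stays about 35 mm clear of the right finger. Descend and grasp.

```bash
python3 -m handwheel '0 0 0 0 2 25 1;0 0 0 0 0 38 1;0 0 0 0 0 38 1;0 0 0 0 0 38 1;0 0 0 0 0 28 1'; python3 -m handwheel '0 0 0 0 0 0 1;0 0 0 0 0 0 1;0 0 0 0 0 0 0.4;0 0 0 0 0 0 0.4;0 0 0 0 0 0 0.4' 30;  python3 -m handwheel '0 0 0 0 0 0 0.4;0 0 0 0 0 0 0.4;0 0 0 0 0 0 0.4' 45; python3 -m handwheel '0 0 0 0 0 -10 0.4;0 0 0 0 0 -20 0.4;0 0 0 0 0 -30 0.4;0 0 0 0 0 -30 0.4;0 0 0 0 0 -25 0.4'; python3 -c "
from h import *
go(491,-303.5,175);wrist('w15')"
```

```text
clock: 21.87
eef_pos: [468.0, 321.0, 59.6]
tcp_rot: [-3.138, 0.001, 1.81]
contact_force: [-0.1, 0.2, -0.2]
opening: 0.996
grasp_force: 0.0
clock: 22.28
eef_pos: [470.6, 324.2, 65.1]
tcp_rot: [3.138, -0.001, 1.812]
contact_force: [0.6, -3.4, 6.4]
opening: 0.703
grasp_force: 32.3
clock: 22.53
eef_pos: [470.6, 324.2, 65.2]
tcp_rot: [3.138, -0.001, 1.812]
contact_force: [-0.3, -3.2, 9.5]
opening: 0.695
grasp_force: 46.7
clock: 22.95
eef_pos: [469.7, 324.1, 181.1]
tcp_rot: [3.139, -0.001, 1.812]
contact_force: [1.3, -0.6, -1.5]
opening: 0.696
grasp_force: 50.1
at [469.7 324.1 181.1] rot [ 3.1 -0.   1.8] d tool [-614.5 -129.1    5.3] dist 627.9459945229079 rows>= 15.058656942995391 rotvec [ 0.002 -0.001 -0.   ] F [ 1.3 -0.6 -1.5] q [0.6  0.35 1.82 0.   0.97 0.36]
```

```bash
python3 -m handwheel '0 0 0 -17 -4 0 0.4;0 0 0 -34 -7.2 0 0.4;0 0 0 -34 -7.2 0 0.4;0 0 0 -34 -7.2 0 0.4;0 0 0 -34 -7.2 0 0.4'; python3 -m handwheel '0 0 0 -34 -7.2 0 0.4;0 0 0 -34 -7.2 0 0.4;0 0 0 -34 -7.2 0 0.4;0 0 0 -34 -7.2 0 0.4;0 0 0 -34 -7.2 0 0.4'; python3 -m handwheel '0 0 0 -34 -7.2 0 0.4;0 0 0 -34 -7.2 0 0.4;0 0 0 -34 -7.2 0 0.4;0 0 0 -34 -7.2 0 0.4;0 0 0 -34 -7.2 0 0.4'; python3 -m handwheel '0 0 0 -34 -7.2 0 0.4;0 0 0 -34 -7.2 0 0.4;0 0 0 -34 -7.2 0 0.4;0 0 0 -19 -3 0 0.4;0 0 0 0 0 0 0.4'; python3 -m handwheel '0 0 0 0 0 0 0.4' >/dev/null; python3 -c "
from h import *
go(491,-303.5,59.2);wrist('w16')"
```

```text
clock: 23.42
eef_pos: [473.9, 166.2, 179.0]
tcp_rot: [3.14, -0.0, 1.813]
contact_force: [1.0, 0.4, -1.5]
opening: 0.694
grasp_force: 50.2
clock: 23.83
eef_pos: [479.6, -7.9, 179.0]
tcp_rot: [3.14, 0.0, 1.812]
contact_force: [0.0, -0.2, -1.2]
opening: 0.695
grasp_force: 50.2
clock: 24.25
eef_pos: [485.2, -181.8, 179.1]
tcp_rot: [3.14, 0.001, 1.812]
contact_force: [-0.0, 0.3, -0.7]
opening: 0.695
grasp_force: 50.2
clock: 24.67
eef_pos: [490.8, -307.4, 179.1]
tcp_rot: [3.14, 0.003, 1.809]
contact_force: [-0.3, 0.1, -1.0]
opening: 0.693
grasp_force: 50.1
at [ 490.1 -304.2  178.6] rot [3.1 0.  1.8] d tool [  0.6   0.9 119.4] dist 119.3726105374638 rows>= 2.8626525308744313 rotvec [0.001 0.001 0.   ] F [ 0.2 -0.7 -1.7] q [-0.56  0.36  1.81  0.    0.97 -0.8 ]
```

View pics/w16.png

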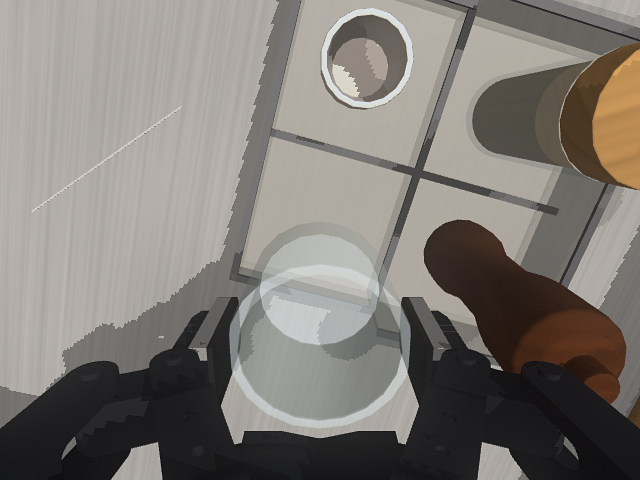

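Ramekin held level at (320,345); the egg cup, jar and mill all stand in the bin. Lowering it.

```bash
python3 -m handwheel '0 0 0 0 1 20 0.4;0 0 0 0 0 32 0.4;0 0 0 0 0 32 0.4;0 0 0 0 0 20 0.4;0 0 0 0 0 8 0.4'; python3 -m handwheel '0 0 0 0 0 2 0.4;0 0 0 0 0 0 0.4;0 0 0 0 0 0 0.4'|sed -n '2p;4p'; python3 -m handwheel '0 0 0 0 0 1.5 0.4;0 0 0 0 0 0 0.4'|sed -n '2p;4p';  python3 -m handwheel '0 0 0 0 0 1.2 0.4;0 0 0 0 0 0 0.4'|sed -n '2p;4p'
```

```text
clock: 25.22
eef_pos: [489.6, -300.7, 63.3]
tcp_rot: [-3.139, -0.003, 1.813]
contact_force: [-0.6, 0.7, -1.1]
opening: 0.695
grasp_force: 50.1
eef_pos: [492.1, -303.3, 65.2]
contact_force: [-0.2, -1.0, -1.5]
eef_pos: [491.9, -303.5, 63.4]
contact_force: [-0.0, -0.3, -1.6]
eef_pos: [491.4, -303.3, 61.5]
contact_force: [0.6, 0.5, -1.8]
```

```bash
python3 -m handwheel '0 0 0 0 0 1.2 0.4;0 0 0 0 0 0 0.4'|sed -n '2p;4p'; python3 -m handwheel '0 0 0 0 0 0.8 0.4;0 0 0 0 0 0 0.4'|sed -n '2p;4p';python3 -m handwheel '0 0 0 0 0 0.6 0.4;0 0 0 0 0 0 0.4'|sed -n '2p;4p'
```

```text
eef_pos: [491.1, -303.2, 59.8]
contact_force: [-0.3, 0.5, -0.9]
eef_pos: [491.2, -303.3, 59.3]
contact_force: [-1.8, -0.1, 2.6]
eef_pos: [491.2, -303.3, 59.3]
contact_force: [-3.1, 0.9, 9.8]
```

```bash
python3 -m handwheel '0 0 0 0 0 0 0.75;0 0 0 0 0 0 0.85;0 0 0 0 0 0 1;0 0 0 0 0 0 1;0 0 0 0 0 0 1'; python3 -m handwheel '0 0 0 0 0 -10 1;0 0 0 0 0 -30 1;0 0 0 0 0 -40 1;0 0 0 0 0 -40 1;0 0 0 0 0 -30 1'; python3 -m handwheel '0 0 0 0 0 -30 1;0 0 0 0 0 0 1;0 0 0 0 0 0 1'; python3 -c "
from h import *
cv2.imwrite('pics/s17.png',cams.grab_frame('scene')[:,:,::-1]);print(r.sense()['contact_force'])"
```

```text
clock: 26.72
eef_pos: [491.2, -303.1, 58.4]
tcp_rot: [-3.141, -0.0, 1.812]
contact_force: [-0.4, 0.2, 0.4]
opening: 0.999
grasp_force: 0.0
clock: 27.13
eef_pos: [491.7, -303.5, 212.3]
tcp_rot: [3.14, 0.002, 1.812]
contact_force: [0.7, -0.3, 0.5]
opening: 0.998
grasp_force: 0.0
clock: 27.38
eef_pos: [492.1, -303.7, 241.1]
tcp_rot: [3.138, 0.003, 1.812]
contact_force: [-0.6, 0.8, -0.4]
opening: 1.002
grasp_force: 0.0
[-0.1 -0.3 -1. ]
```

View pics/s17.png

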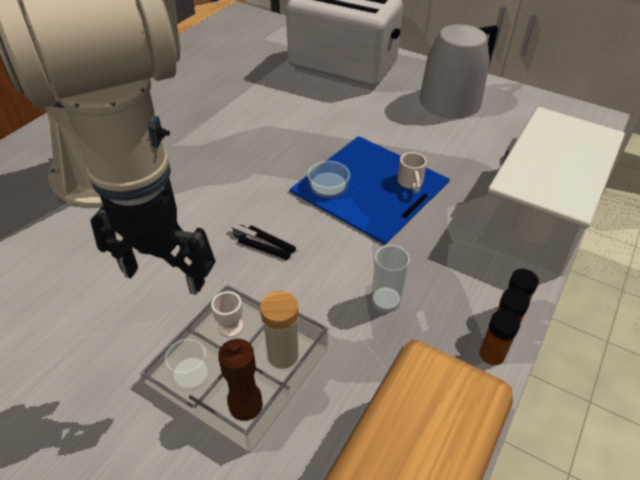

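The jar, mill, egg cup (228,312) and ramekin (188,365) each stand upright in their own compartment. Tumbler, cup, dish and opener are unmoved, and the arm is clear.

```bash
python3 -c "
from rig import r
print(r.sign_off())"
```

```text
the job is handed in; nothing more can be done
None
```

The job is handed in at about 27 s of the 118 s allowed: the jar and mill stand at the back of the bin, the egg cup and ramekin at the front, and the look-alikes and can opener show no movement in the last picture; sign-off gave no verdict.

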